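Hang the washed pestle in the ring clamp to dry

TASK

The washed large porcelain pestle stands head up in the glass beaker. Draw it out and hang it to dry, handle first, in the free ring of the low lab frame: let the handle down through the ring, then press the neck into the stiff rubber lips with steady pressure, without knocking or forcing it, until the head sits fully home on the ring with the pestle upright, and let go. Leave the beaker standing where it is and do not disturb the other things.

Things in the scene. Friction and masses are not known exactly. Their poses are not given: they have to be found in the camera images.
- pestle: White porcelain pestle, 163 mm long, 0.16 to 0.31 kg. Origin at the round end of the handle, z along its axis to the head. Handle: round bar, diameter 20 mm, up to 80 mm; from there the neck widens evenly to 30 mm at 104 mm, where the nearly flat underside of the head begins. Starts in the beaker, handle down, leaning about 0.31 rad on the rim, in any direction. Gripped lightly it can swing in the fingers.
- pestle_head (a point): Point on the pestle's axis 132 mm from the handle end, in the head: a good place to grip. The head is 44 mm across, straight from 109 to 141 mm, then domed to the top at 163 mm. At the start all of it stands above the beaker's rim. Axes as the pestle's.
- pestle_seat (a point): Point on the pestle's axis 104.7 mm from the handle end (27.3 mm below pestle_head), at the height on the head's underside that is level with the ring's mouth when the head is home.
- ring: The larger, free ring clamp, fixed to the frame's cross rod. Origin on the ring's axis in the plane of its mouth (top edge), 150 mm above the bench; z up; x points back along its stem to the grey clamp block on the cross rod 70 mm behind. Steel collar 26 mm deep, bore 33 mm, mouth widened to 37 mm over the top 5 mm, outside 45 mm (49 at the mouth). Nothing within 60 mm stands above the mouth.
- ring_lips (a point): Point on the ring's axis 10 mm below its mouth, between four stiff black rubber lips, 21 mm apart. The plain handle slides freely through; about 12 mm before home the neck meets them and must be pressed in: some 8 to 14 N, up to the head meeting the mouth, then the resistance rises steeply. Lips do not spring back: let go early and the pestle stays standing proud.
- rack: The fixed lab frame: steel drip tray 190 x 340 x 14 mm, two upright rods (165 mm high, 300 mm apart along y) and a cross rod (diameter 12 mm, 137 mm above the bench). Origin on the bench under the middle of the cross rod. Two ring clamps, 65 mm to each side of the middle, rings 70 mm in front (-x) of the cross rod; which place has the large ring varies.
- beaker: Small tall glass beaker, loose, outside diameter 50 mm (52 at the rim), inside 42 mm, 82 mm high, floor 6 mm thick, 0.22 kg. Origin at the centre of its underside, z up.
- small_pestle: Small porcelain pestle, 118 mm long, head 29 mm across, hanging loose in the smaller ring clamp (mouth at the same height as the large one, 130 mm from it). Origin at its handle end. Its head stands 29 mm above the ring. To be left alone.
- mortar: White porcelain mortar bowl, 104 mm across, 55 mm high, on the bench. Origin under its centre. To be left alone.
- wash_bottle: Plastic wash bottle, 70 mm across, 160 mm high to the cap and 215 mm with its bent spout, at the back. Origin under its centre. To be left alone.
- glass_dish: Flat glass dish, 94 mm across, 16 mm high. Origin under its centre. To be left alone.
- plastic_cup: Small plastic cup, 50 mm across, 55 mm high. Origin under its centre. To be left alone.
- spoon: White plastic spoon, 150 mm long, lying near the robot. To be left alone.
- tea_light: Tea light in an aluminium cup, 37 mm across, 14 mm high. To be left alone.
Things that resemble listed ones, but are neither listed nor needed, are in the scene too. What is shaped like the beaker but pink or red is not meant.

How it is judged:
On the way, in this order (a step that is already met when the one before it is completed fails the run):
1. the pestle is drawn clear of the beaker (z of pestle in the frame of beaker above 0.09 m), for 0.1 s.
2. the handle is threaded through the ring: its end is below the collar, on the ring's axis (z of pestle in the frame of ring below -0.035 m and horizontal distance between pestle and ring below 0.008 m), for 0.1 s.
At the end, for the whole second after the job is handed in: The pestle hangs at rest in the large ring, upright within 0.06 rad, its seat point within 1.5 mm above (3 mm below) the plane of the ring's mouth and within 3 mm of the ring's axis; the beaker stands upright (within 0.1 rad) within 40 mm of its place (z of pestle_seat in the frame of ring between -0.003 and 0.0015 m and horizontal distance between pestle_seat and ring below 0.003 m and angle between pestle's own z axis and vertical below 0.06 rad and linear speed of pestle below 0.01 m/s and angle between beaker's own z axis and vertical below 0.1 rad and distance of beaker from where it was at the start of the episode below 0.04 m); the robot touches nothing.
It fails at once if the porcelain is knocked or forced against the steel ring (more than 25 N) (contact force between pestle and ring above 25 N).
It fails at once if the beaker is tipped (more than 0.4 rad) (angle between beaker's own z axis and vertical above 0.4 rad).
It fails at once if another thing on the bench or the small pestle is disturbed (moved more than 30 mm) (distance of any of mortar, wash_bottle, glass_dish, plastic_cup, spoon, tea_light, small_pestle from where it was at the start of the episode above 0.03 m).
It also fails if it takes over 67 s, if anything falls off the work surface, if the arm or the gripper's body presses on something with over 40 N, if the wrist force passes 120 N, or if a joint passes its speed limit or range.

ROBOT

A 7-joint arm with a two-finger parallel gripper is mounted at the origin on the work surface. World frame = base frame: x ahead of the robot, y to its left, z up, the work surface at z = 0. Lengths are in m, angles in rad, forces in N, time in s.
With the tool pointing down it reaches from about 0.425 to 0.95 m from the base axis. Payload 4.7 kg.
Tool frame: the origin (TCP) lies on the centre line of the jaws, within the pads' length; the fingertips stand robot.nose_length ahead of it and the grasp point (between the pads) lies 8 mm behind it (robot.nose_length is the distance from the TCP to the fingertips, in m); z points along the fingers, x is the direction in which the jaws open and shut, and the axes are right-handed (so a half turn about z gives the same grasp; the last joint's range is limited). The gripper opens to 85 mm and grips with 20 to 120 N. Pads are 22 mm wide; open, the fingers measure 114 mm over their backs; the gripper's body (76 mm by 85 mm) begins 54 mm behind the grasp point. The pads swing forward as they close: fully open they stand 13 mm farther back than shut.
Start: joints at [1.31, 0.469, -0.049, 1.532, 0.024, 1.141, -0.082], TCP at [0.155, -0.657, 0.221] pointing down, gripper open.
Joint ranges: [-2.59, 2.59], [-0.33, 1.99], [-1.39, 1.29], [0.1, 2.45], [-1.04, 4.18], [0.21, 1.99], [-2.66, 2.66]. Speed limits (rad/s): [2.57, 2.57, 3.14, 3.14, 3.14, 3.14, 3.14].

INTERFACE

Orientations are given as [roll, pitch, yaw] about the fixed x, y, z axes, in that order (R = Rz(yaw) Ry(pitch) Rx(roll)).
In Python, from plant import robot gives the robot as it stands. Calls block until the motion is done:
- robot.goto(position, orientation): joint-space move of the TCP to a pose.
- robot.move_straight(position, vel=0.15, attitude=None, contact_N=None): straight line of the TCP; attitude=None keeps the orientation; vel is the mean speed in m/s. With contact_N (N) it stops when the force on the tool has changed by that much, and returns True; else False.
- robot.move_joints(angles): joint-space move.
- robot.grip(opening, strength=None): opening from 0.0 (shut) to 1.0 (fully open); strength is the grip in N (None keeps the last); returns when the fingers have stopped.
- robot.sleep(seconds).
- robot.inverse_kinematics(position, orientation): joint angles nearest the present ones, or None.
- robot.sense(): the state.
- robot.grab_frame(name): name is "scene" or "top"; returns a dict with "image" (384x512x3 uint8, red, green, blue), "range_z" (384x512 float32, m along the optical axis (not along the pixel's ray), 0 where there is no reading), "fx", "fy", "cx", "cy" (pixels), "R" (3x3) and "t" (3): a world point X has camera coordinates R X + t. Camera axes: x right, y down, z forward; pixel columns grow to the right and rows downward; lengths in m; the calibration is good to about 2 mm. A picture is of the moment at which its call begins.
A pose or a line that the arm cannot do raises robot.IKError and nothing moves.
- robot.close_job(): hands the job in, once; it reports no verdict.
The state is a dict: "t": time; "joint_pos": joint angles; "joint_velocities": joint speeds; "effort": joint torques, N m; "tcp_pos": TCP position; "tcp_rot": TCP orientation; "wrist_force": force on the tool from outside, world axes, zero at the start; "torque": the same for the moment, N m; "opening": opening from 0.0 (shut) to 1.0 (fully open).
Only numpy, scipy, OpenCV 4.12 (cv2) and the standard library are available. Lean on these libraries where they do the work, as an engineer would, in place of code of your own. Each camera call takes 0.05 s, during which the arm holds its last target.

## Working session

There is one attempt and no reset: what is moved stays moved. The work goes in short steps, each a Python script; the robot and the scene stay as the last script left them, time stands still between calls to the robot, and variables do not carry over. Pictures are saved under pics/ and viewed, and the job is handed in when it is done.

```bash
mkdir -p pics; ls
cat > h.py <<'E'
import numpy as np, cv2, pickle
from plant import robot
def snap(n,tag):
    f=robot.grab_frame(n); cv2.imwrite(f'pics/{tag}.png',f['image'][:,:,::-1]); pickle.dump(f,open(f'pics/{tag}.pkl','wb')); return f
def cloud(f):
    z=f['range_z'].astype(float); v,u=np.mgrid[:z.shape[0],:z.shape[1]]
    c=np.stack([(u-f['cx'])/f['fx']*z,(v-f['cy'])/f['fy']*z,z],-1)
    w=(c-f['t'])@f['R']; w[z==0]=np.nan; return w
E
python3 - <<'E'
from h import *
for n in('scene','top'):
    f=snap(n,n+'0'); print(n,f['fx'],f['cx'],f['R'].tolist(),f['t'].tolist(), (-f['R'].T@f['t']).tolist())
s=robot.sense(); print({k:np.round(v,3).tolist() for k,v in s.items()}, robot.nose_length)
E
```

```text
pics
scene 372.70215478084486 255.10177747673916 [[-0.8406981208424189, 0.5414921982884543, -0.0035873116344547016], [0.34552586128990653, 0.5313246413195013, -0.7735024270851202], [-0.4169395025562987, -0.6515215458597209, -0.6337831857099603]] [0.48309027078406525, -0.08413238094115617, 1.3439859443184277] [0.995563827299265, 0.658747794484366, 0.7884520878339837]
top 414.2654825511517 255.9158100882721 [[-0.00819923403495781, -0.999843073666105, -0.015703521998453186], [-0.9931785313427923, 0.009969250566260935, -0.11617667116474463], [0.11631499233122997, 0.014643841199050888, -0.9931044156955113]] [-0.009735298874054558, 0.5752239556529407, 1.0846011248581957] [0.4450648899543861, -0.0313510495316482, 1.143796892226938]
{'t': 0.1, 'joint_pos': [1.31, 0.469, -0.049, 1.534, 0.024, 1.141, -0.082], 'joint_velocities': [0.001, -0.003, 0.0, -0.004, -0.0, 0.0, 0.002], 'effort': [0.0, -51.152, -0.047, -23.839, 0.011, 0.004, 0.0], 'tcp_pos': [0.155, -0.656, 0.22], 'tcp_rot': [3.142, 0.002, -1.339], 'wrist_force': [0.125, 0.548, -0.777], 'torque': [-0.021, 0.024, 0.021], 'opening': 1.002} 0.011
```

View pics/scene0.png

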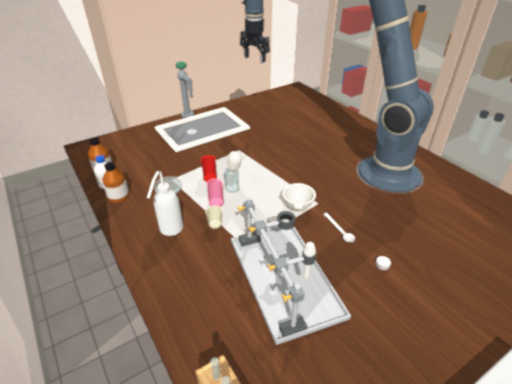

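View pics/top0.png

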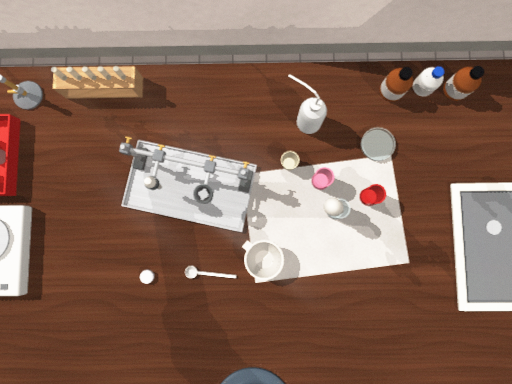

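The large pestle's head is at top pixel (334,206), in the beaker at (341,209). The free ring is at (204,193) and the small pestle at (150,183). The pink and red cups at (322,179) and (372,195) stand close to the beaker. Next I'll measure these.

Run:
```python
import pickle,cv2,numpy as np
def cloud(f):
    z=f['range_z'].astype(float); v,u=np.mgrid[:z.shape[0],:z.shape[1]]
    c=np.stack([(u-f['cx'])/f['fx']*z,(v-f['cy'])/f['fy']*z,z],-1)
    w=(c-f['t'])@f['R']; w[z==0]=np.nan; return w
T=pickle.load(open('pics/top0.pkl','rb'));S=pickle.load(open('pics/scene0.pkl','rb'))
wt=cloud(T);ws=cloud(S)
def show(w,v0,v1,u0,u1,st=3):
    for v in range(v0,v1,st): print(v,' '.join('(%4d %4d %3d)'%tuple(np.nan_to_num(w[v,u]*1000)) for u in range(u0,u1,st)))
print('pestle');show(wt,192,224,322,356)
print('ring');show(wt,180,208,190,220)
for n,w,f in(('t',wt,T),('s',ws,S)):
    m=np.isfinite(w[...,2])
    # ring mouth pts
    q=w[m]; k=(q[:,2]>.140)&(q[:,2]<.16)&(np.hypot(q[:,0]-.49,q[:,1]-.1)<.06); print(n,'ring',k.sum(),q[k].mean(0) if k.any() else 0)
a=T['image'][170:240,170:400];a=cv2.resize(a,None,fx=3.4,fy=3.4,interpolation=2)
cv2.imwrite('pics/c1.png',a[:,:,::-1])
b=S['image'][140:320,150:340];b=cv2.resize(b,None,fx=3.3,fy=3.3,interpolation=2)
cv2.imwrite('pics/c2.png',b[:,:,::-1])
```

```text
pestle
192 ( 572 -197   3) ( 572 -205   1) ( 572 -214   0) ( 572 -222  -1) ( 572 -231  -1) ( 571 -238   1) ( 571 -247   0) ( 572 -256  -3) ( 571 -263   2) ( 571 -271   1) ( 571 -280   0) ( 571 -288   0)
195 ( 563 -197   1) ( 563 -205   0) ( 563 -213   1) ( 563 -222  -1) ( 563 -230   2) ( 563 -238   1) ( 563 -247  -3) ( 563 -255  -1) ( 563 -264  -2) (   0    0   0) ( 563 -280  -2) ( 562 -288   1)
198 ( 555 -197  -1) ( 555 -205   1) ( 555 -213   0) ( 540 -196 152) ( 541 -204 147) ( 555 -238   1) ( 555 -246   0) ( 555 -255   0) ( 554 -263   0) ( 554 -271   0) ( 554 -279   0) ( 554 -288  -1)
201 ( 547 -196   2) ( 534 -183 143) ( 533 -188 154) ( 533 -195 157) ( 532 -201 162) ( 532 -209 161) ( 536 -223 120) ( 539 -239  77) ( 539 -246  83) ( 546 -271   1) ( 546 -280  -2) ( 546 -287   3)
204 ( 538 -196   1) ( 526 -181 152) ( 525 -188 158) ( 525 -194 165) ( 525 -201 162) ( 525 -208 161) ( 526 -218 149) ( 534 -245  46) ( 532 -247  76) ( 538 -271   0) ( 538 -279  -1) ( 538 -287   0)
207 ( 530 -196  -1) ( 519 -181 151) ( 518 -188 157) ( 518 -194 159) ( 518 -201 164) ( 518 -208 161) ( 518 -217 15
[... 2097 characters left out ...]
8 149) ( 544  122 140) ( 558  135   1) ( 544  106 146) ( 543   99 149) ( 545   93 135) ( 557  101   8) ( 557   93   4)
201 ( 550  168   2) ( 550  159   4) ( 536  128 148) ( 536  120 150) ( 536  113 148) ( 536  106 149) ( 536   99 149) ( 549  109   5) ( 549  101   6) ( 549   93   3)
204 ( 542  168   0) ( 541  159   5) ( 542  151   2) ( 542  143   0) ( 541  134   5) ( 541  126   4) ( 541  118   1) ( 541  109   5) ( 541  101   5) ( 541   93   0)
207 ( 534  169  -2) ( 533  159   6) ( 533  151   2) ( 533  143   1) ( 533  135   1) ( 533  126   2) ( 533  118   3) ( 533  109   5) ( 533  101   2) ( 532   92  10)
t ring 66 [0.53975807 0.1103506  0.14799816]
s ring 73 [0.53983149 0.10853014 0.14679959]
```

View pics/c1.png

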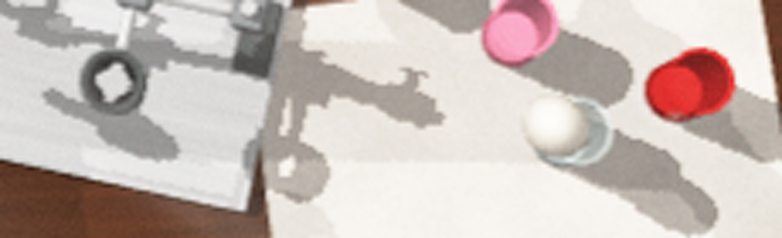

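View pics/c2.png

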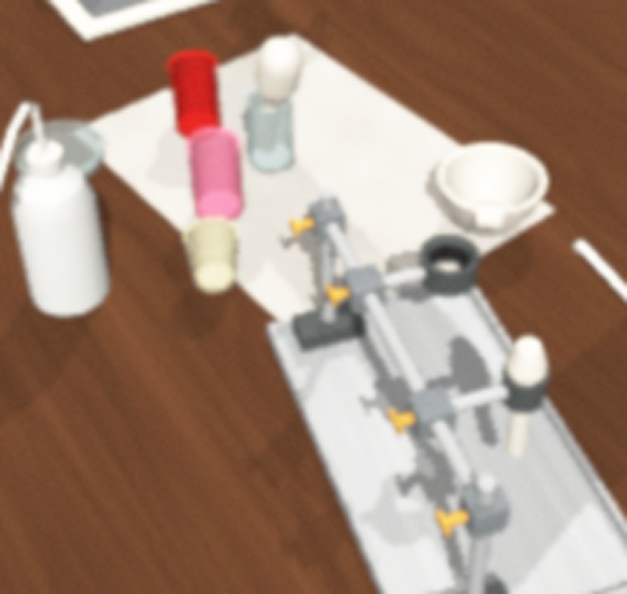

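```bash
cat > fit.py <<'E'
import numpy as np
from scipy.optimize import least_squares
a=np.linspace(0,np.pi/2,12)
P=[(0,0),(7,1),(10,6),(10,80),(15,104),(20,105),(22,109)]+[(22*np.cos(t),141+22*np.sin(t)) for t in a]
P=np.array(P)/1000.
def prof_dist(r,z):
    A=P[:-1];B=P[1:];q=np.stack([r,z],-1)[:,None]
    d=B-A;t=np.clip(((q-A)*d).sum(-1)/(d*d).sum(-1),0,1)
    e=np.linalg.norm(q-A-t[...,None]*d,axis=-1);i=e.argmin(1)
    k=np.arange(len(r));s=(d[i,0]*(q[:,0]-A[i])[:,1]-d[i,1]*(q[:,0]-A[i])[:,0])
    return e[k,i]*np.where(s<0,1,-1)
def axis(tx,ty):
    v=np.array([tx,ty,1.]);return v/np.linalg.norm(v)
def res(p,q):
    v=axis(p[3],p[4]);d=q-p[:3];z=d@v;r=np.linalg.norm(d-np.outer(z,v),axis=1);return prof_dist(r,z)
# p[:3] = handle-end origin; param via head for conditioning
def fit(q,head,t0):
    f=lambda x:res(np.r_[x[:3]-0.132*axis(x[3],x[4]),x[3:]],q)
    s=least_squares(f,np.r_[head,t0],loss='soft_l1',f_scale=.002);return s,f(s.x)
E
cat > m1.py <<'E'
from h import *; from fit import *; import sys
T=pickle.load(open('pics/top0.pkl','rb'));S=pickle.load(open('pics/scene0.pkl','rb'))
Q=[]
for f in(T,S):
    w=cloud(f); Q.append(w[np.isfinite(w[...,2])])
h0=np.array([.519,-.203,.135])
sel=[q[(np.linalg.norm(q-h0,axis=1)<.045)&(q[:,2]>.09)] for q in Q]
for q in sel+[np.vstack(sel)]:
    s,r=fit(q,h0,[0,.32]); print(len(q),s.x.round(4),'tilt',np.arctan(np.hypot(*s.x[3:])),'dir',np.arctan2(s.x[4],s.x[3]),'med',np.median(abs(r)))
# beaker rim
for n,q in zip('ts',Q):
    k=(np.hypot(q[:,0]-.517,q[:,1]+.23)<.035)&(abs(q[:,2]-.081)<.006); print('rim',n,k.sum(),q[k].mean(0))
# ring: outer r 24.5 at mouth, use circle fit with pts 146..154 on annulus 18.5..24.5
def rr(c,q):
    d=np.hypot(q[:,0]-c[0],q[:,1]-c[1]); return np.maximum(0,d-.0245)+np.maximum(0,.0185-d)
import itertools
for n,q in zip(('t','s','ts'),Q+[np.vstack(Q)]):
    k=(np.hypot(q[:,0]-.554,q[:,1]-.112)<.029)&(abs(q[:,2]-.15)<.0045);q=q[k]
    s=least_squares(lambda c:np.hypot(q[:,0]-c[0],q[:,1]-c[1])-.0215,[.554,.112],loss='soft_l1',f_scale=.002)
    g=[(np.sum(rr((x,y),q)**2),x,y) for x in np.arange(.545,.563,.0005) for y in np.arange(.102,.122,.0005)]
    print('ring',n,len(q),s.x.round(4),min(g),q[:,2].mean())
for n,q in zip('ts',Q):
    for nm,(x,y),rad in(('small',(.583,.235),.03),('pink',(.6,-.19),.05),('red',(.56,-.29),.05)):
        k=(np.hypot(q[:,0]-x,q[:,1]-y)<rad)&(q[:,2]>.05); print(nm,n,k.sum(),q[k].mean(0) if k.any() else 0,q[k].max(0) if k.any() else 0)
E
python3 m1.py
```

```text
283 [ 0.5219 -0.2029  0.1319  0.007   0.3088] tilt 0.2995858138966609 dir 1.54815013593407 med 0.0007605373528098724
229 [ 0.5195 -0.2035  0.1325  0.0024  0.3201] tilt 0.3098387102723826 dir 1.56324151683853 med 0.0008587264266210842
512 [ 0.5205 -0.2033  0.132   0.052   0.3241] tilt 0.3171713316316617 dir 1.41178272675432 med 0.0010051545416341543
rim t 78 [ 0.51902104 -0.24095063  0.08091621]
rim s 58 [ 0.52795395 -0.220474    0.07990403]
ring t 151 [0.5547 0.1132] (np.float64(0.0001711033660888119), np.float64(0.554499999999999), np.float64(0.113)) 0.14923140026907836
ring s 116 [0.5546 0.1147] (np.float64(2.6385742820224726e-05), np.float64(0.554499999999999), np.float64(0.115)) 0.14906380419430104
ring ts 267 [0.5547 0.1139] (np.float64(0.00021605610102801357), np.float64(0.554499999999999), np.float64(0.114)) 0.14915858699314516
small t 206 [0.58378433 0.23510332 0.15238843] [0.61291341 0.25504522 0.18091082]
pink t 175 [ 0.60380577 -0.19224727  0.07427277] [ 0.62853397 -0.1659933   0.08795823]
red t 154 [ 0.55676981 -0.3090186   0.0736331 ] [ 0.58320846 -0.24413678  0.08653986]
small s 363 [0.58890074 0.24533914 0.14092934] [0.61181536 0.25636526 0.18030668]
pink s 247 [ 0.60326374 -0.18879774  0.06885755] [ 0.62703932 -0.16455336  0.08455568]
red s 148 [ 0.55983209 -0.30844602  0.06873164] [ 0.58276963 -0.24618768  0.08355772]
```

```bash
cat > g.py <<'E'
from h import *; from fit import axis
from scipy.spatial.transform import Rotation as Ro
HEAD=np.array([.5207,-.2032,.1322]); AX=axis(.015,.318)
def ori(ax,xd):
    z=-ax/np.linalg.norm(ax); x=np.array(xd,float); x-=x@z*z; x/=np.linalg.norm(x)
    return Ro.from_matrix(np.stack([x,np.cross(z,x),z],1)).as_euler('xyz')
RING=np.array([.5546,.114,.150])
def st(msg=''):
    s=robot.sense(); print(msg,'t%.2f'%s['t'],'tcp',s['tcp_pos'].round(4) if hasattr(s['tcp_pos'],'round') else np.round(s['tcp_pos'],4),'rot',np.round(s['tcp_rot'],3),'F',np.round(s['wrist_force'],2),'M',np.round(s['torque'],2),'op %.3f'%s['opening']);return s
E
python3 - <<'E'
from g import *
for xd in([1,0,0],[-1,0,0],[0,1,0],[0,-1,0],[1,1,0],[-1,-1,0],[1,-1,0],[-1,1,0]):
    out=[]
    for p,a in((HEAD-.008*AX+.11*AX,AX),(HEAD-.008*AX,AX),(HEAD+.13*AX,AX),(RING+[0,0,.2],np.array([0,0,1.])),(RING+[0,0,.02],np.array([0,0,1.]))):
        q=robot.inverse_kinematics(p,ori(a,xd)); out.append(None if q is None else np.round(q,2).tolist())
    print(xd,*out,sep='\n  ')
E
```

```text
[1, 0, 0]
  [0.6, 0.31, -0.65, 1.85, 0.55, 1.13, -0.3]
  [0.56, 0.43, -0.55, 1.95, 0.68, 0.94, -0.39]
  [0.6, 0.28, -0.67, 1.82, 0.52, 1.18, -0.28]
  [0.51, 0.37, -1.05, 1.57, 0.32, 1.39, -0.57]
  [0.51, 0.58, -1.1, 1.81, 0.58, 1.11, -0.79]
[-1, 0, 0]
  [0.95, 0.49, -1.17, 1.84, 0.78, 1.3, 2.65]
  [-0.67, 0.62, 1.12, 2.02, -0.37, 0.76, -2.54]
  [1.0, 0.53, -1.31, 1.8, 0.81, 1.4, 2.61]
  [0.58, 0.42, -1.17, 1.57, 0.39, 1.41, 2.52]
  [0.55, 0.63, -1.17, 1.81, 0.64, 1.15, 2.3]
[0, 1, 0]
  [0.67, 0.33, -0.75, 1.85, 0.59, 1.15, 1.25]
  [0.67, 0.46, -0.69, 1.94, 0.74, 0.98, 1.13]
  [0.67, 0.3, -0.76, 1.82, 0.56, 1.2, 1.27]
  [0.57, 0.41, -1.15, 1.57, 0.37, 1.41, 0.96]
  [0.57, 0.66, -1.23, 1.81, 0.68, 1.18, 0.69]
[0, -1, 0]
  [0.54, 0.3, -0.58, 1.85, 0.53, 1.12, -1.84]
  [0.4, 0.4, -0.34, 1.96, 0.58, 0.88, -1.88]
  [0.57, 0.28, -0.63, 1.82, 0.51, 1.18, -1.83]
  [0.48, 0.35, -1.0, 1.57, 0.3, 1.38, -2.12]
  [0.31, 0.45, -0.77, 1.82, 0.37, 1.02, -2.18]
[1, 1, 0]
  [0.63, 0.32, -0.69, 1.85, 0.57, 1.14, 0.45]
  [0.63, 0.45, -0.64, 1.95, 0.72, 0.97, 0.34]
  [0.62, 0.29, -0.7, 1.82, 0.53, 1.19, 0.48]
  [0.54, 0.39, -1.1, 1.57, 0.35, 1.4, 0.19]
  [0.55, 0.63, -1.17, 1.81, 0.63, 1.15, -0.05]
[-1, -1, 0]
  [0.4, 0.27, -0.4, 1.86, 0.47, 1.09, -2.6]
  [0.23, 0.38, -0.13, 1.97, 0.49, 0.84, -2.61]
  [0.43, 0.25, -0.46, 1.83, 0.46, 1.15, -2.6]
  [-1.0, 0.26, 0.91, 1.65, -0.21, 1.33, -2.41]
  [-0.83, 0.41, 0.72, 1.88, -0.32, 0.97, -2.32]
[1, -1, 0]
  [0.55, 0.3, -0.59, 1.85, 0.53, 1.12, -1.04]
  [0.46, 0.41, -0.42, 1.96, 0.62, 0.9, -1.1]
  [0.57, 0.28, -0.63, 1.82, 0.51, 1.18, -1.02]
  [0.52, 0.37, -1.07, 1.57, 0.33, 1.39, -1.36]
  [0.46, 0.54, -1.01, 1.81, 0.52, 1.08, -1.53]
[-1, 1, 0]
  [0.95, 0.49, -1.17, 1.84, 0.78, 1.3, 1.89]
  [0.97, 0.68, -1.18, 1.93, 1.01, 1.23, 1.73]
  [0.94, 0.45, -1.17, 1.8, 0.73, 1.33, 1.92]
  [0.58, 0.42, -1.17, 1.57, 0.39, 1.41, 1.73]
  [0.55, 0.63, -1.17, 1.81, 0.64, 1.15, 1.52]
```

```bash
python3 - <<'E'
from g import *
o=ori(AX,[1,0,0]); tc=HEAD-.008*AX
robot.goto(tc+.11*AX,o); st('pre')
print(robot.move_straight(tc,vel=.08,contact_N=6)); st('at')
snap('scene','s1');snap('top','t1')
E
python3 -c "
import cv2
a=cv2.imread('pics/s1.png')[100:260,150:350];b=cv2.imread('pics/t1.png')[150:260,260:410]
a=cv2.resize(a,(500,400),interpolation=2);b=cv2.resize(b,(545,400),interpolation=2)[:,:290]
cv2.imwrite('pics/c3.png',cv2.hconcat([a,b]))"
```

```text
pre t2.30 tcp [ 0.5218 -0.174   0.2292] rot [ 2.833  0.014 -0.007] F [-0.02 -0.08 -0.03] M [ 0.32 -0.03 -0.04] op 1.000
False
at t3.83 tcp [ 0.521  -0.2054  0.1251] rot [ 2.834  0.013 -0.004] F [ 0.87 -0.38  0.72] M [ 0.3   0.05 -0.04] op 0.998
```

View pics/c3.png

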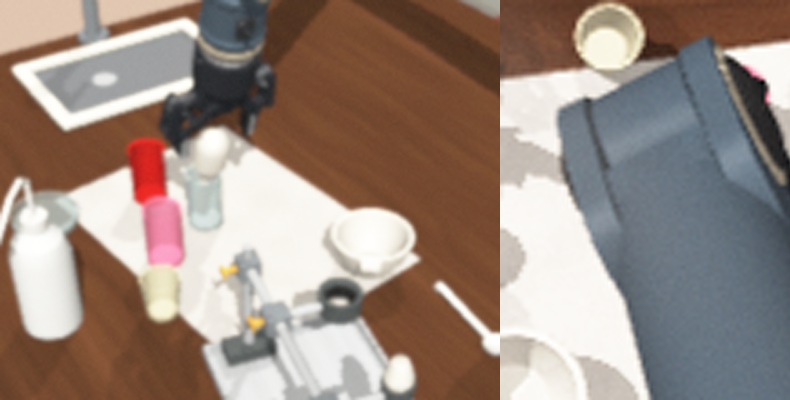

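Run:
```python
from g import *
f=pickle.load(open('pics/s1.pkl','rb'))
im=cv2.resize(f['image'][100:200,190:300],None,fx=6,fy=6,interpolation=2)[:,:,::-1].copy()
R=Ro.from_euler('xyz',[2.834,.013,-.004]).as_matrix();tcp=np.array([.521,-.2054,.1251])
def pr(X):
    c=f['R']@X+f['t'];return ((np.array([f['fx']*c[0]/c[2]+f['cx'],f['fy']*c[1]/c[2]+f['cy']])-[190,100]+.5)*6).astype(int)
for d,c in(([0,0,0],(0,0,255)),([.0425,0,0],(0,255,0)),([-.0425,0,0],(0,255,0)),([0,0,.011],(255,0,0)),([.0425,0,-.013],(0,255,255)),([-.0425,0,-.013],(0,255,255)),([0,0,-.04],(255,0,255)),([0,0,-.1],(255,0,255))):
    cv2.circle(im,tuple(map(int,pr(tcp+R@np.array(d)))),4,c,-1)
cv2.imwrite('pics/c4.png',im)
w=cloud(f); 
for v in range(112,160,4): print(v,' '.join('(%4d %4d %3d)'%tuple(np.nan_to_num(w[v,u]*1000)) for u in range(212,264,5)))
```

```text
112 ( 323 -751  13) ( 298 -749   7) ( 275 -745   3) ( 265 -714  13) ( 557 -138 334) ( 553 -118 341) ( 544 -107 343) ( 539  -90 349) ( 518 -100 339) ( 134 -666  -2) ( 117 -650   0)
116 ( 333 -732   5) ( 314 -720   4) ( 291 -717   0) ( 272 -705   0) ( 558 -137 323) ( 553 -118 330) ( 544 -108 332) ( 531 -104 330) ( 514 -106 324) ( 156 -632  -2) ( 139 -618   0)
120 ( 348 -704   1) ( 330 -691   1) ( 311 -679   1) ( 291 -669   0) ( 558 -137 311) ( 550 -124 314) ( 543 -109 319) ( 531 -105 318) ( 513 -107 312) ( 180 -596   0) ( 162 -582   1)
124 ( 366 -671   1) ( 347 -659   1) ( 328 -649   0) ( 556 -172 283) ( 556 -142 297) ( 548 -129 300) ( 539 -117 303) ( 526 -112 301) ( 504 -122 290) ( 199 -566   0) ( 182 -553   1)
128 ( 382 -639   1) ( 362 -633  -1) ( 345 -618   0) ( 560 -164 275) ( 556 -144 283) ( 552 -123 292) ( 539 -118 290) ( 528 -110 291) ( 503 -124 276) ( 460 -164 245) ( 202 -523   1)
132 ( 397 -611   0) ( 379 -600   0) ( 362 -587   1) ( 559 -169 260) ( 556 -144 271) ( 549 -129 276) ( 537 -121 276) ( 523 -119 272) ( 499 -130 260) ( 467 -154 238) ( 216 -502  -3)
136 ( 423 -560  14) 
[... 359 characters left out ...]
 ( 590 -174 228) ( 583 -156 235) ( 550 -189 207) ( 548 -162 221) ( 536 -154 220) ( 511 -168 205) ( 480 -191 183) ( 475 -170 192) ( 289 -428   0) ( 272 -417  -1)
148 ( 456 -499   0) ( 593 -171 217) ( 580 -165 216) ( 561 -170 207) ( 549 -162 207) ( 372 -445   0) ( 359 -430   2) ( 477 -197 164) ( 468 -180 170) ( 308 -398   2) ( 288 -394  -2)
152 ( 468 -476  -1) ( 595 -168 206) ( 574 -178 193) ( 563 -169 195) ( 523 -211 158) ( 512 -198 161) ( 372 -408   0) ( 479 -194 152) ( 340 -385   1) ( 323 -376   0) ( 308 -364   1)
156 ( 537 -330  83) ( 595 -170 191) ( 575 -178 180) ( 434 -417   0) ( 533 -193 157) ( 520 -186 155) ( 386 -384   0) ( 371 -372   1) ( 354 -364   0) ( 338 -352   0) ( 320 -345  -1)
```

View pics/c4.png

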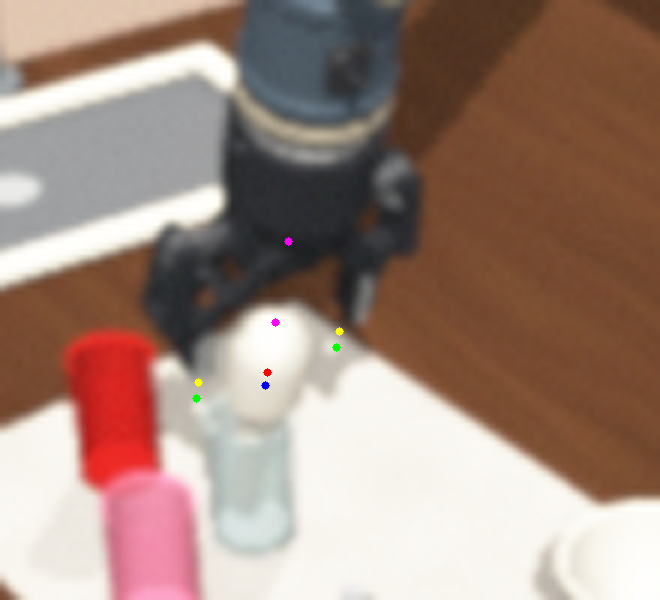

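Run:
```python
from g import *
s=robot.sense();print(s['t'])
robot.grip(0.62,60); st('half')
robot.grip(0.0,90); st('grip'); robot.sleep(.2); st('g2')
f=snap('scene','s2')
cv2.imwrite('pics/c5.png',cv2.resize(f['image'][100:200,190:300],None,fx=6,fy=6,interpolation=2)[:,:,::-1])
```

```text
3.925
half t4.35 tcp [ 0.5206 -0.2056  0.1245] rot [ 2.834  0.014 -0.004] F [ 0.3  -0.46 -0.11] M [0.33 0.03 0.01] op 0.616
grip t4.63 tcp [ 0.5207 -0.2054  0.1253] rot [ 2.833  0.014 -0.004] F [-0.68  1.18  6.28] M [ 0.28  0.56 -0.19] op 0.464
g2 t4.83 tcp [ 0.5207 -0.2054  0.1253] rot [ 2.833  0.014 -0.004] F [-2.04  1.27  5.36] M [ 0.29  0.55 -0.16] op 0.461
```

View pics/c5.png

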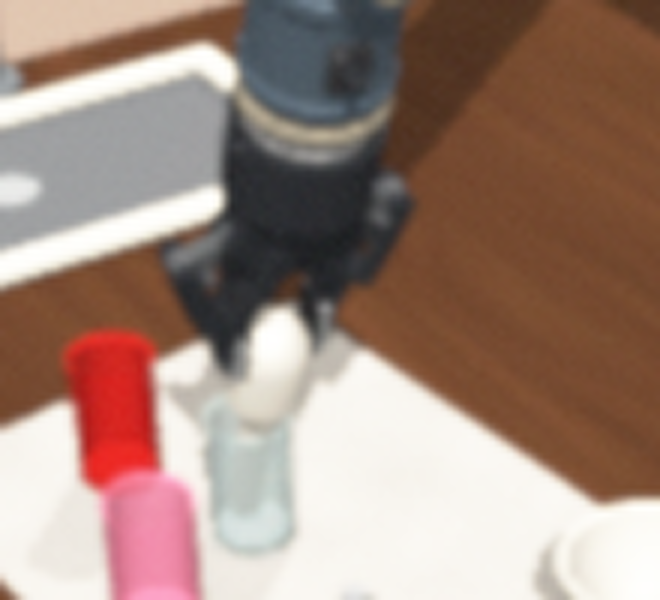

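The fingers hold the head on its straight part. Now I'll draw it out along the axis.

Run:
```python
from g import *
p=np.array(robot.sense()['tcp_pos'])
robot.move_straight(p+.02*AX,vel=.05); st('20')
robot.move_straight(p+.115*AX,vel=.08); st('115')
robot.move_straight(p+.115*AX+[0,0,.06],vel=.1); robot.sleep(.3); st('up')
snap('top','t3'); f=snap('scene','s3')
cv2.imwrite('pics/c6.png',cv2.resize(f['image'][60:220,170:330],None,fx=3.6,fy=3.6,interpolation=2)[:,:,::-1])
```

```text
20 t5.45 tcp [ 0.521  -0.1993  0.1445] rot [ 2.834  0.013 -0.004] F [-0.32  0.16 -2.75] M [ 0.46  0.01 -0.03] op 0.461
115 t6.79 tcp [ 0.5219 -0.1708  0.2343] rot [ 2.834  0.015 -0.005] F [ 0.42  0.17 -2.41] M [0.52 0.03 0.01] op 0.463
up t7.84 tcp [ 0.5221 -0.1706  0.2943] rot [ 2.834  0.015 -0.004] F [-1.05  0.52 -1.87] M [ 0.47 -0.05 -0.03] op 0.460
```

View pics/c6.png

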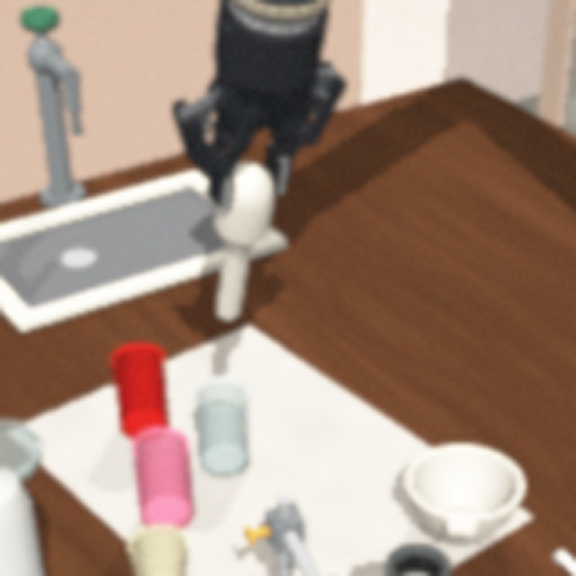

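The pestle is out and the beaker still stands at about (231,190). Next I'll upright the tool above the ring, then measure the held pestle against the ring in one view.

```bash
cat > m2.py <<'E'
from g import *; from fit import *
def measure(tag,guess_head,scene_only=True,zmin=None):
    f=snap('scene',tag); w=cloud(f); q=w[np.isfinite(w[...,2])]; col=f['image'][np.isfinite(w[...,2])].astype(int)
    g=np.array(guess_head); d=q-g; r=np.hypot(d[:,0],d[:,1])
    k=(r<.034)&(d[:,2]>-.136)&(d[:,2]<.036)&(col.min(1)>110)&(col.max(1)-col.min(1)<70)
    if zmin: k&=q[:,2]>zmin
    s,rs=fit(q[k],g,[0,0]); print(tag,k.sum(),'head',s.x[:3].round(4),'slope',s.x[3:].round(4),'med',np.median(abs(rs)).round(4),'end',(s.x[:3]-.132*axis(*s.x[3:])).round(4))
    return f,s.x,q[k]
E
python3 - <<'E'
from m2 import *
UP=ori(np.array([0,0,1.]),[1,0,0])
p=np.array(robot.sense()['tcp_pos'])
robot.move_straight([.54,-.03,.325],vel=.15,attitude=UP)
robot.move_straight([RING[0],RING[1],.325],vel=.12); robot.sleep(.4); s=st('over')
f,x,q=measure('s4',np.array(s['tcp_pos'])+[0,0,.008])
cv2.imwrite('pics/c7.png',cv2.resize(f['image'][60:260,190:350],None,fx=3,fy=3,interpolation=2)[:,:,::-1])
E
```

```text
over t10.82 tcp [0.5546 0.1138 0.325 ] rot [ 3.142 -0.    -0.   ] F [-0.32  0.24 -2.12] M [ 0.    0.05 -0.01] op 0.459
s4 766 head [0.5545 0.1133 0.3331] slope [-0.0063 -0.0018] med 0.0007 end [0.5553 0.1135 0.2011]
```

View pics/c7.png

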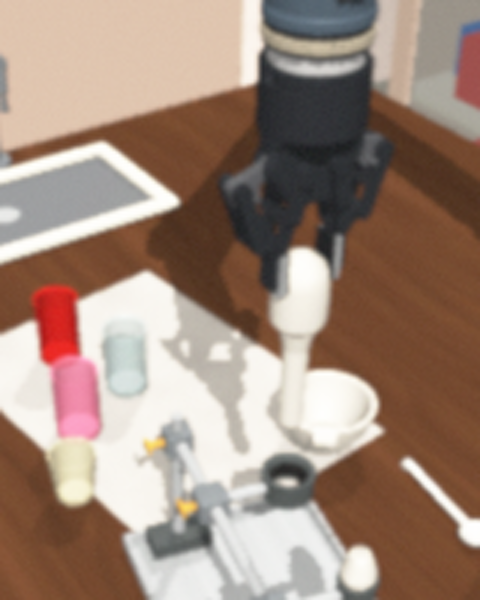

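```bash
cat > m3.py <<'E'
from h import *
from scipy.optimize import least_squares
RP=np.array([(16.5,-26),(22.5,-26),(22.5,-6),(24.5,-5),(24.5,0),(18.5,0),(16.5,-5),(16.5,-26)])/1000.
def sd(r,z):
    A=RP[:-1];B=RP[1:];q=np.stack([r,z],-1)[:,None];d=B-A
    t=np.clip(((q-A)*d).sum(-1)/(d*d).sum(-1),0,1);return np.linalg.norm(q-A-t[...,None]*d,axis=-1).min(1)
for n in('top0','scene0','s1','s4'):
    f=pickle.load(open(f'pics/{n}.pkl','rb'));w=cloud(f);m=np.isfinite(w[...,2]);q=w[m];col=f['image'][m].astype(int)
    r=np.hypot(q[:,0]-.5546,q[:,1]-.114);ang=abs(np.arctan2(q[:,1]-.114,q[:,0]-.5546))
    k=(r<.03)&(r>.0125)&(q[:,2]>.12)&(q[:,2]<.156)&~((r>.023)&(ang<.6))&(col.max(1)<130)
    q=q[k]
    for x0 in([.5546,.114,.15],[.556,.116,.15]):
        s=least_squares(lambda c:sd(np.hypot(q[:,0]-c[0],q[:,1]-c[1]),q[:,2]-c[2]),x0,loss='soft_l1',f_scale=.0015)
        print(n,k.sum(),s.x.round(4),s.cost)
E
python3 m3.py
```

```text
top0 189 [0.5549 0.1136 0.1504] 0.00014772373200949658
top0 189 [0.5549 0.1136 0.1504] 0.00014772373201617366
scene0 224 [0.5538 0.1135 0.1501] 0.0001484493599354526
scene0 224 [0.5538 0.1135 0.1501] 0.00014849994500061985
s1 216 [0.5541 0.1133 0.1505] 0.00015144945641039158
s1 216 [0.5588 0.1172 0.1506] 0.0001655246976433023
s4 223 [0.5538 0.1136 0.1499] 0.00017473669509467988
s4 223 [0.5586 0.1171 0.1503] 0.00019069939626873515
```

Run:
```python
from m2 import *
X,Y=.5540,.1140
robot.move_straight([X,Y,.325],vel=.05)
robot.move_straight([X,Y,.275],vel=.08); robot.sleep(.2); s=st('above')
for z in(.262,.255,.245,.225,.205,.190):
    c=robot.move_straight([X,Y,z],vel=.04,contact_N=4); s=st(f'{z} {c}')
    if c: break
robot.sleep(.2);s=st()
f,x,q=measure('s5',np.array(s['tcp_pos'])+[0,0,.008],zmin=.152)
cv2.imwrite('pics/c8.png',cv2.resize(f['image'][110:260,210:350],None,fx=4,fy=4,interpolation=2)[:,:,::-1])
```

```text
above t12.09 tcp [0.5543 0.1142 0.2756] rot [-3.141e+00 -1.000e-03 -0.000e+00] F [-0.21 -0.28 -2.27] M [-0.01  0.    0.02] op 0.464
0.262 False t12.57 tcp [0.5539 0.1139 0.2617] rot [3.142e+00 1.000e-03 0.000e+00] F [-0.59  0.03 -1.6 ] M [-0.   -0.02  0.04] op 0.465
0.255 False t12.89 tcp [0.5539 0.1139 0.2547] rot [3.141e+00 1.000e-03 0.000e+00] F [-0.79 -0.97 -2.31] M [-0.01  0.15  0.01] op 0.465
0.245 False t13.29 tcp [0.554  0.1139 0.2447] rot [-3.142  0.    -0.   ] F [ 0.03  0.06 -1.57] M [-0.03  0.21  0.05] op 0.465
0.225 False t13.94 tcp [0.5541 0.114  0.225 ] rot [-3.142  0.    -0.   ] F [-1.65  0.85 -1.77] M [-0.04  0.19  0.  ] op 0.461
0.205 False t14.59 tcp [0.5541 0.1141 0.205 ] rot [-3.141  0.     0.   ] F [-0.39  0.15 -1.91] M [-0.03  0.17 -0.04] op 0.460
0.19 False t15.12 tcp [0.5541 0.1141 0.1898] rot [-3.141  0.     0.   ] F [-0.56  0.23 -2.53] M [-0.01  0.13  0.05] op 0.462
 t15.32 tcp [0.5541 0.114  0.1902] rot [ 3.142 -0.     0.   ] F [-0.94  0.58 -1.94] M [-0.02  0.1   0.  ] op 0.463
s5 430 head [0.5539 0.1135 0.1983] slope [-0.0012  0.0026] med 0.0009 end [0.554  0.1132 0.0663]
```

View pics/c8.png

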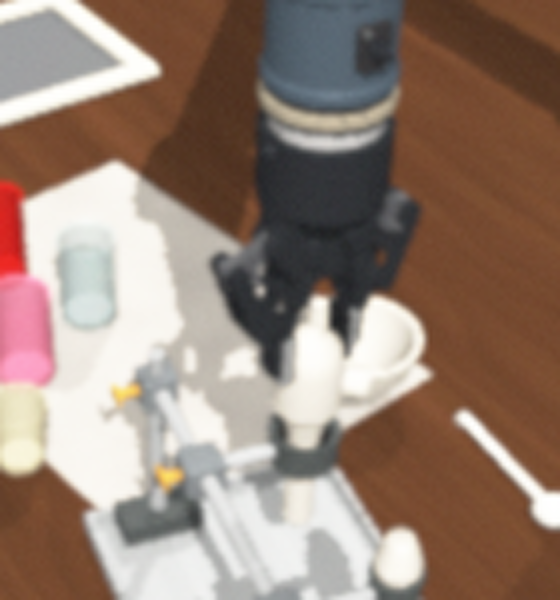

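Run:
```python
from m2 import *
X,Y=.5540,.1140
robot.grip(0.0,110)
z=.190; b=-1.9
while z>.160:
    z-=.001 if z>.1725 else .0005
    F=np.array(robot.sense()['wrist_force'])[2]
    c=robot.move_straight([X,Y,z],vel=.01,contact_N=max(3,17-(F-b)))
    s=robot.sense(); F=np.array(s['wrist_force'])
    print('%.4f'%z,c,'t%.2f'%s['t'],np.round(s['tcp_pos'],4),F.round(2),np.round(s['torque'],2))
    if c or F[2]-b>16.5: break
robot.sleep(.2); s=st()
f,x,q=measure('s6',np.array(s['tcp_pos'])+[0,0,.008],zmin=.152)
```

```text
0.1890 False t15.83 [0.554  0.114  0.1889] [ 0.31  0.31 -1.24] [-0.04  0.    0.03]
0.1880 False t16.08 [0.554  0.114  0.1879] [ 0.54  0.09 -1.1 ] [-0.    0.03  0.02]
0.1870 False t16.33 [0.554  0.114  0.1869] [ 0.53  0.22 -1.72] [-0.    0.07 -0.06]
0.1860 False t16.58 [0.554  0.114  0.1859] [ 0.07 -0.35 -1.55] [-0.01  0.08  0.06]
0.1850 False t16.83 [0.554  0.114  0.1849] [ 0.64  0.33 -1.97] [0.   0.06 0.04]
0.1840 False t17.08 [0.5539 0.114  0.1839] [-1.44  0.16 -1.98] [-0.06  0.1   0.  ]
0.1830 False t17.33 [0.5538 0.1139 0.1829] [-0.46 -0.3  -1.29] [-0.09  0.27 -0.07]
0.1820 False t17.58 [0.5537 0.1139 0.1818] [-1.42 -0.54 -1.26] [-0.12  0.41  0.01]
0.1810 False t17.83 [0.5538 0.114  0.181 ] [-1.98 -0.44  0.54] [-0.13  0.52 -0.02]
0.1800 False t18.08 [0.5538 0.1141 0.1802] [-3.64 -1.03  1.28] [-0.26  0.84  0.  ]
0.1790 False t18.33 [0.5539 0.1142 0.1794] [-3.77 -0.73  5.15] [-0.2   1.09 -0.05]
0.1780 False t18.58 [0.5539 0.1142 0.1788] [-5.41 -1.34  7.41] [-0.29  1.27 -0.04]
0.1770 False t18.83 [0.554  0.1143 0.1781] [-5.31 -0.51  7.93] [-0.3   1.29 -0.03]
0.1760 False t19.08 [0.5
[... 564 characters left out ...]
False t20.83 [0.5555 0.1143 0.1723] [-2.88 -1.42 10.19] [-0.4   0.8   0.02]
0.1700 False t21.08 [0.5556 0.1144 0.1718] [-3.33 -1.7   9.41] [-0.33  0.79 -0.07]
0.1695 False t21.33 [0.5557 0.1143 0.1713] [-2.62 -1.53 10.13] [-0.35  0.73  0.01]
0.1690 False t21.58 [0.5557 0.1142 0.171 ] [-2.33 -1.88 11.05] [-0.46  0.78  0.  ]
0.1685 False t21.83 [0.5558 0.1142 0.1709] [-4.73 -2.09 13.37] [-0.56  1.06 -0.02]
0.1680 False t22.08 [0.5558 0.1142 0.1709] [-4.95 -2.11 17.55] [-0.64  1.24 -0.02]
 t22.28 tcp [0.5558 0.1142 0.1709] rot [ 3.141 -0.004 -0.   ] F [-5.44 -3.64 16.87] M [-0.7   1.26 -0.01] op 0.454
s6 380 head [0.5554 0.1137 0.179 ] slope [0.0198 0.0032] med 0.0009 end [0.5528 0.1133 0.047 ]
```

Run:
```python
from m2 import *
def go(x,y,z):
    c=robot.move_straight([x,y,z],vel=.01,contact_N=8)
    s=robot.sense(); print((round(x,4),round(y,4),round(z,4)),c,'t%.2f'%s['t'],np.round(s['tcp_pos'],4),np.round(s['wrist_force'],2),np.round(s['torque'],2)); return s
go(.554,.114,.1695)
X,Y=.554,.114
for i in range(8):
    X-=.0004; Y-=.0001; s=go(X,Y,.1695)
    if s['wrist_force'][0]>-.5 or s['tcp_pos'][0]<.5543: break
robot.sleep(.1)
f,x,q=measure('s7',np.array(s['tcp_pos'])+[0,0,.008],zmin=.152)
```

```text
(0.554, 0.114, 0.1695) True t22.54 [0.5557 0.114  0.1714] [-0.4  -0.25  3.75] [-0.11  0.03 -0.05]
(0.5536, 0.1139, 0.1695) False t22.79 [0.5557 0.1141 0.171 ] [-0.8  -1.56  7.4 ] [-0.28  0.14  0.03]
(0.5532, 0.1138, 0.1695) False t23.04 [0.5556 0.114  0.1711] [ 1.21 -0.81  6.64] [-0.28 -0.08 -0.03]
s7 381 head [0.5554 0.1135 0.1792] slope [ 0.0037 -0.0024] med 0.0009 end [0.5549 0.1138 0.0472]
```

```bash
cat > press.py <<'E'
from m2 import *
import sys
def go(x,y,z,cn=6):
    c=robot.move_straight([x,y,z],vel=.008,contact_N=cn)
    s=robot.sense(); print((round(x,4),round(y,4),round(z,4)),c,'t%.2f'%s['t'],np.round(s['tcp_pos'],4),np.round(s['wrist_force'],2),np.round(s['torque'],2)); return s
E
python3 - <<'E'
from press import *
X,Y,Z=.5532,.1138,.1695
for i in range(10):
    Z-=.0004
    s=go(X,Y,Z); F=s['wrist_force'];M=s['torque']
    if M[1]>.15: X-=.0003
    if M[1]<-.25: X+=.0002
    if M[0]<-.3: Y-=.0002
    if F[2]+1.9>17.5: break
robot.sleep(.15); s=st(); print(X,Y,Z)
f,x,q=measure('s8',np.array(s['tcp_pos'])+[0,0,.008],zmin=.152)
E
```

```text
(0.5532, 0.1138, 0.1691) False t23.44 [0.5556 0.1141 0.171 ] [-0.47 -1.51  9.33] [-0.28  0.2  -0.08]
(0.5529, 0.1138, 0.1687) False t23.69 [0.5556 0.1141 0.1709] [-1.15 -0.87 11.71] [-0.4   0.13 -0.06]
(0.5529, 0.1136, 0.1683) False t23.94 [0.5556 0.114  0.1709] [-1.18 -0.9  13.24] [-0.4   0.28  0.04]
(0.5526, 0.1134, 0.1679) False t24.19 [0.5556 0.114  0.1708] [-1.94 -2.85 13.92] [-0.43  0.27 -0.07]
(0.5523, 0.1132, 0.1675) False t24.44 [0.5556 0.114  0.1708] [-0.93 -1.96 16.1 ] [-0.4   0.32  0.01]
 t24.59 tcp [0.5556 0.114  0.1708] rot [ 3.141e+00 -8.000e-03 -1.000e-03] F [-0.68 -1.49 15.98] M [-0.35  0.27 -0.04] op 0.453
0.5520000000000002 0.11299999999999998 0.16749999999999995
s8 383 head [0.555  0.1135 0.1789] slope [-0.0055  0.0119] med 0.001 end [0.5558 0.1119 0.0469]
```

Run:
```python
from press import *
s=go(.5535,.1136,.1697,30)
robot.grip(0.75,60); s=st('open')
robot.grip(1.0)
p=np.array(s['tcp_pos'])
robot.move_straight([.5545,.114,.26],vel=.12)
# step aside so that both cameras see
robot.move_straight([.50,-.06,.30],vel=.25); s=st()
T=snap('top','t9');S=snap('scene','s9')
for n,f in(('t',T),('s',S)):
    w=cloud(f);q=w[np.isfinite(w[...,2])]
    k=(np.hypot(q[:,0]-.555,q[:,1]-.114)<.034)&(q[:,2]>.156)
    if k.sum()<30: print(n,k.sum()); continue
    x,r=fit(q[k],np.array([.555,.114,.178]),[0,0]); x=x.x
    print(n,k.sum(),'head',x[:3].round(4),x[3:].round(4),'seatz',(x[2]-.0273).round(4),'max',np.sort(q[k][:,2])[-8:].round(4))
c=np.hstack([cv2.resize(S['image'][180:260,250:330],None,fx=5,fy=5,interpolation=2),cv2.resize(T['image'][160:240,165:245],None,fx=5,fy=5,interpolation=2)])
cv2.imwrite('pics/c9.png',c[:,:,::-1])
```

```text
(0.5535, 0.1136, 0.1697) False t25.11 [0.5556 0.114  0.1713] [-0.34 -0.66  8.34] [-0.21  0.17 -0.05]
open t25.48 tcp [0.5534 0.1136 0.1693] rot [ 3.14e+00  1.00e-03 -0.00e+00] F [-0.68  0.56  0.85] M [ 0.01  0.06 -0.  ] op 0.748
 t27.62 tcp [ 0.5    -0.0586  0.2996] rot [3.141e+00 1.000e-03 1.000e-03] F [ 0.61  0.44 -0.39] M [ 0.04 -0.04 -0.04] op 0.997
t 307 head [0.5568 0.1142 0.1789] [-0.0213 -0.0083] seatz 0.1516 max [0.2109 0.211  0.211  0.211  0.211  0.2113 0.2115 0.2126]
s 373 head [0.555  0.1134 0.1795] [-0.0236  0.0065] seatz 0.1522 max [0.21   0.2101 0.2102 0.2104 0.2104 0.2105 0.2106 0.2107]
```

View pics/c9.png

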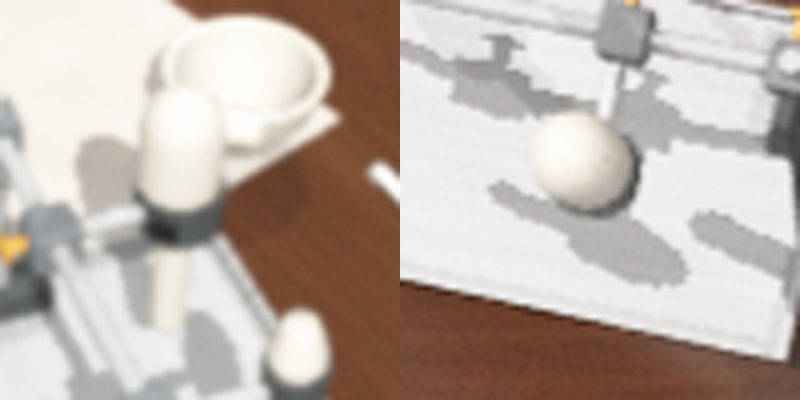

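The cameras agree that the head is about 2 mm proud, leaning 0.02 rad and sitting 1.5–2 mm to +x of the ring's axis. The arm sagged to +x under load, so the head is bearing off-centre. I'll regrip it, back it off a little, and press again with the sag compensated.

Run:
```python
from press import *
UP=ori(np.array([0,0,1.]),[1,0,0])
robot.move_straight([.5552,.1138,.26],vel=.25,attitude=UP)
robot.move_straight([.5552,.1138,.1715],vel=.08,contact_N=8); s=st('down')
robot.grip(.6,60); robot.grip(0.,110); s=st('gripped')
X,Y=.5545,.1138
for z in(.1735,.1755,.1775,.1795):
    s=go(X,Y,z,15); X-=.0002
X,Y=.5538,.1138
s=go(X,Y,.181,15)
robot.sleep(.2); s=st()
measure('s10',np.array(s['tcp_pos'])+[0,0,.008],zmin=.155)
```

```text
down t29.88 tcp [0.5556 0.114  0.1721] rot [-3.141e+00 -1.000e-03  0.000e+00] F [-0.08 -0.91 -0.38] M [-0.04  0.04 -0.04] op 1.001
gripped t30.60 tcp [0.5555 0.114  0.1721] rot [-3.142e+00 -1.000e-03 -0.000e+00] F [-1.21 -0.07  4.37] M [-0.11  0.22  0.03] op 0.449
(0.5545, 0.1138, 0.1735) False t31.02 [0.5552 0.1137 0.1735] [ 4.01  0.47 -1.72] [ 0.02 -0.97 -0.07]
(0.5543, 0.1138, 0.1755) False t31.42 [0.5545 0.1139 0.1757] [ 3.56 -0.05 -1.08] [ 0.01 -0.95  0.01]
(0.5541, 0.1138, 0.1775) False t31.82 [0.5539 0.1139 0.1776] [ 3.35  0.36 -0.52] [ 0.06 -0.72  0.  ]
(0.5539, 0.1138, 0.1795) False t32.22 [0.5535 0.1139 0.1795] [ 1.23  0.78 -0.79] [ 0.12 -0.44  0.01]
(0.5538, 0.1138, 0.181) False t32.56 [0.5533 0.1139 0.1809] [ 0.08  1.05 -1.63] [ 0.15 -0.17  0.02]
 t32.76 tcp [0.5534 0.1138 0.1808] rot [3.141e+00 1.000e-03 0.000e+00] F [ 0.12  1.04 -2.  ] M [ 0.14 -0.14  0.03] op 0.453
s10 396 head [0.553  0.1136 0.1884] slope [-0.0127 -0.0007] med 0.0009 end [0.5547 0.1137 0.0564]
```

Run:
```python
from press import *
Xt,Yt,Pt=.5538,.1138,.0127
X,Y,P=Xt,Yt,Pt; Z=.1808
robot.move_straight([X,Y,Z],vel=.01,attitude=[np.pi,P,0],contact_N=10); 
b=-1.9
for i in range(45):
    s=robot.sense(); a=np.array(s['tcp_pos']);F=np.array(s['wrist_force']);M=np.array(s['torque']);r=s['tcp_rot']
    print('cmd',np.round([X,Y,Z,P],4),'t%.2f'%s['t'],a.round(4),'p%.4f'%r[1],F.round(1),M.round(2))
    if F[2]-b>15.5 or np.linalg.norm(F)>18 or s['t']>46: break
    X+=np.clip(.5*(Xt-a[0]),-.0005,.0005); Y+=np.clip(.5*(Yt-a[1]),-.0005,.0005); P+=np.clip(.5*(Pt-r[1]),-.002,.002)
    Z-=.0008 if a[2]>.1725 else .0005
    if robot.move_straight([X,Y,Z],vel=.008,attitude=[np.pi,P,0],contact_N=8): print('contact')
robot.sleep(.1)
measure('s11',np.array(s['tcp_pos'])+[0,0,.008],zmin=.155)
```

```text
cmd [0.5538 0.1138 0.1808 0.0127] t33.06 [0.554  0.1136 0.1807] p0.0130 [ 0.6 -0.3 -2. ] [ 0.02 -0.23  0.03]
cmd [0.5537 0.1139 0.18   0.0125] t33.31 [0.5539 0.1139 0.18  ] p0.0121 [ 1.1  1.3 -2.8] [ 0.08 -0.38  0.01]
cmd [0.5537 0.1138 0.1792 0.0128] t33.56 [0.554  0.1138 0.1793] p0.0122 [ 1.7  0.1 -1.2] [ 0.11 -0.54  0.01]
cmd [0.5536 0.1138 0.1784 0.0131] t33.81 [0.554  0.1138 0.1785] p0.0121 [ 2.8  0.6 -1.5] [ 0.14 -0.81 -0.01]
cmd [0.5535 0.1138 0.1776 0.0134] t34.06 [0.5541 0.1138 0.1778] p0.0119 [ 4.5 -0.  -0.8] [ 0.09 -1.11 -0.01]
cmd [0.5533 0.1138 0.1768 0.0138] t34.31 [0.5542 0.1138 0.1771] p0.0118 [ 5.1  0.2 -0.6] [ 0.13 -1.36 -0.02]
cmd [0.5531 0.1138 0.176  0.0143] t34.56 [0.5543 0.1138 0.1765] p0.0115 [ 6.2  0.1 -0.1] [ 0.07 -1.53 -0.04]
cmd [0.5528 0.1138 0.1752 0.0149] t34.82 [0.5545 0.1137 0.1758] p0.0112 [ 5.6  0.5 -0.7] [ 0.09 -1.69  0.01]
cmd [0.5525 0.1138 0.1744 0.0156] t35.08 [0.5546 0.1138 0.1752] p0.0110 [ 7.1  0.3 -0.6] [ 0.06 -1.9  -0.01]
cmd [0.5521 0.1138 0.1736 0.0165] t35.33 [0.5547 0.1138 0.1746] p0.0107 [ 7.8 -0.5 -0.5] [ 0.   -2.02  0.01]
cmd [0.551
[... 797 characters left out ...]
.114  0.1716] p0.0105 [13.6 -1.4  5.9] [-0.11 -3.33  0.01]
cmd [0.5476 0.1136 0.1676 0.0272] t37.67 [0.5549 0.114  0.1712] p0.0108 [12.9  0.2  5.1] [-0.13 -3.52 -0.04]
cmd [0.5471 0.1135 0.1671 0.0282] t37.92 [0.5549 0.114  0.1712] p0.0106 [12.9 -0.6  7.3] [-0.06 -3.57 -0.05]
cmd [0.5466 0.1134 0.1666 0.0292] t38.17 [0.5548 0.1137 0.1709] p0.0108 [14.3 -0.9  8.3] [-0.19 -3.67 -0.03]
cmd [0.5461 0.1134 0.1661 0.0302] t38.42 [0.5548 0.1138 0.1709] p0.0106 [13.8 -1.6 10.1] [-0.23 -3.63 -0.  ]
cmd [0.5456 0.1134 0.1656 0.0312] t38.67 [0.5548 0.1138 0.1708] p0.0105 [14.  -1.8 12.6] [-0.34 -3.73 -0.02]
s11 379 head [0.5549 0.1132 0.1788] slope [ 0.0232 -0.0013] med 0.001 end [0.5518 0.1133 0.0468]
```

The hard stop is at TCP z 0.1708 again, whatever the sideways offset. The lips' neutral x is nearer 0.5555, so I'm now the one loading it sideways. I'll relax the side load, press centred, and check the height against the small pestle, whose top is known.

```bash
python3 - <<'E'
from press import *
X,Y,Z,P=.5456,.1134,.1656,.0312
b=-1.9
def step():
    c=robot.move_straight([X,Y,Z],vel=.015,attitude=[np.pi,P,0],contact_N=9)
    s=robot.sense();print('cmd',np.round([X,Y,Z,P],4),c,'t%.2f'%s['t'],np.round(s['tcp_pos'],4),'p%.4f'%s['tcp_rot'][1],np.round(s['wrist_force'],1),np.round(s['torque'],2));return s
for i in range(12):
    X+=.0006; P-=.0014; Z+=.0003 if i<6 else 0
    s=step()
    if s['wrist_force'][0]<.8 : break
robot.sleep(.1); f,x,q=measure('s12',np.array(s['tcp_pos'])+[0,0,.008],zmin=.155)
for i in range(10):
    if s['wrist_force'][2]-b>16 or s['t']>45: break
    Z-=.0005; X-=.0002*np.sign(-s['wrist_force'][0]) ; s=step()
robot.sleep(.1); f,x,q=measure('s13',np.array(s['tcp_pos'])+[0,0,.008],zmin=.155)
E
python3 - <<'E'
from h import *
for n in('t9','s9','top0','scene0'):
    w=cloud(pickle.load(open(f'pics/{n}.pkl','rb')));q=w[np.isfinite(w[...,2])]
    for nm,c in(('small',(.5856,.2405)),('big',(.5545,.1138))):
        c=np.array(c);
        for _ in range(6):
            k=(np.hypot(*(q[:,:2]-c).T)<.02)&(q[:,2]>.168 if nm=='small' else q[:,2]>.195)
            if not k.any(): break
            c=q[k][:,:2].mean(0)
        k2=k&(np.hypot(*(q[:,:2]-c).T)<.007)
        if k2.any(): print(n,nm,k.sum(),k2.sum(),c.round(4),'meanz',q[k2][:,2].mean().round(4),'p90',np.percentile(q[k2][:,2],90).round(4))
E
```

```text
cmd [0.5462 0.1134 0.1659 0.0298] False t39.07 [0.5548 0.1138 0.1709] p0.0103 [14.2 -1.7 11.3] [-0.27 -3.59 -0.06]
cmd [0.5468 0.1134 0.1662 0.0284] False t39.32 [0.5548 0.1138 0.1709] p0.0102 [12.8 -0.9 10.7] [-0.22 -3.38 -0.03]
cmd [0.5474 0.1134 0.1665 0.027 ] False t39.57 [0.5549 0.1138 0.1709] p0.0100 [11.3 -1.2 10.7] [-0.28 -3.23  0.01]
cmd [0.548  0.1134 0.1668 0.0256] False t39.82 [0.5549 0.1138 0.1709] p0.0100 [10.8 -1.1  9.5] [-0.23 -3.   -0.05]
cmd [0.5486 0.1134 0.1671 0.0242] False t40.07 [0.5549 0.1137 0.1709] p0.0098 [10.7 -0.3  9.1] [-0.23 -2.85  0.  ]
cmd [0.5492 0.1134 0.1674 0.0228] False t40.32 [0.5549 0.1137 0.1709] p0.0097 [ 8.7 -0.5  8.8] [-0.2  -2.61 -0.08]
cmd [0.5498 0.1134 0.1674 0.0214] False t40.57 [0.5549 0.1137 0.1709] p0.0096 [ 8.5 -1.5  8.8] [-0.27 -2.32 -0.02]
cmd [0.5504 0.1134 0.1674 0.02  ] False t40.82 [0.555  0.1138 0.1709] p0.0094 [ 7.8 -1.  10.8] [-0.25 -1.92 -0.04]
cmd [0.551  0.1134 0.1674 0.0186] False t41.07 [0.555  0.1137 0.1709] p0.0093 [ 5.1 -1.7 11.5] [-0.32 -1.59 -0.07]
cmd [0.5516 0.1134 0.1674 0.0172] False t41.32 [0.555  0.1138 0.1709] p0.0090 [ 4.2 -1.5 12.5] [-0.33 -1.3   0.02]
cmd [0.5522 0.1134 0.1674 0.0158] False t41.57 [0.5551 0.1138 0.1708] p0.0089 [ 3.2  0.2 14.3] [-0.4  -0.95 -0.02]
cmd [0.5528 0.1134 0.1674 0.0144] False t41.82 [0.5551 0.1137 0.1708] p0.0086 [ 1.7 -1.1 15.3] [-0.37 -0.62 -0.01]
s12 368 head [0.555  0.1133 0.1786] slope [0.0039 0.0138] med 0.001 end [0.5545 0.1115 0.0467]
s13 370 head [0.555  0.1133 0.1789] slope [0.0078 0.0038] med 0.001 end [0.554  0.1128 0.0469]
t9 small 69 28 [0.5827 0.2391] meanz 0.1773 p90 0.1792
t9 big 225 29 [0.5546 0.1126] meanz 0.2087 p90 0.211
s9 small 76 38 [0.5853 0.2432] meanz 0.1763 p90 0.1792
s9 big 150 26 [0.5602 0.1205] meanz 0.2076 p90 0.2098
top0 small 70 29 [0.583  0.2387] meanz 0.177 p90 0.18
scene0 small 73 35 [0.5858 0.2426] meanz 0.176 p90 0.1795
```

Camera evidence still says about 1.5 mm proud, although it resists firmly. I'll let go and probe the dome's top with the shut fingertips, since the expected height when home is 0.2083. Then I'll press straight down on it if it's needed.

Run:
```python
from press import *
s=robot.move_straight([.5535,.1136,.1695],vel=.02,attitude=[np.pi,.0127,0],contact_N=30)
robot.grip(1.0,60); st('open')
UP=ori(np.array([0,0,1.]),[1,0,0])
robot.move_straight([.5545,.1138,.255],vel=.15,attitude=UP)
robot.grip(0.0,40)
robot.move_straight([.5553,.1138,.226],vel=.06,contact_N=4); robot.sleep(.2);s0=st('near')
c=robot.move_straight([.5553,.1138,.214],vel=.012,contact_N=2.5); s=st(f'touch {c}')
robot.sleep(.2); s=st('hold'); print('tip z',s['tcp_pos'][2]-robot.nose_length)
f=snap('scene','s14')
cv2.imwrite('pics/c14.png',cv2.resize(f['image'][150:260,240:340],None,fx=5,fy=5,interpolation=2)[:,:,::-1])
```

```text
open t42.90 tcp [0.553  0.1136 0.1691] rot [3.141 0.014 0.   ] F [ 0.21 -0.13 -0.28] M [ 0.04 -0.02  0.06] op 1.001
near t45.22 tcp [0.5555 0.114  0.2264] rot [-3.141e+00 -1.000e-03  0.000e+00] F [-0.49 -0.66  0.  ] M [ 0.   -0.05  0.03] op -0.001
touch False t46.37 tcp [0.5554 0.1138 0.2141] rot [ 3.142 -0.    -0.   ] F [ 0.18 -0.06 -0.22] M [-0.02 -0.01  0.  ] op -0.003
hold t46.57 tcp [0.5553 0.1138 0.2141] rot [-3.142 -0.    -0.   ] F [ 0.7   0.51 -0.92] M [ 0.02 -0.01  0.01] op 0.000
tip z 0.20306371776353818
```

View pics/c14.png

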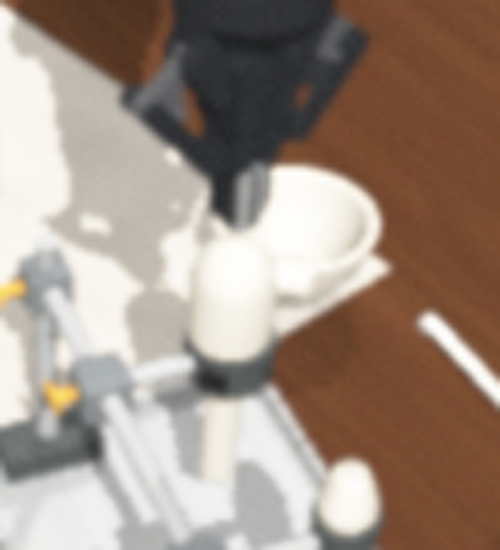

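Run:
```python
from press import *
print(robot.nose_length)
c=robot.move_straight([.5553,.1138,.200],vel=.012,contact_N=2.5); s=st(f'touch {c}')
if c:
    robot.sleep(.2); s=st('hold'); print('tip z',s['tcp_pos'][2]-robot.nose_length)
```

```text
0.011
touch False t47.93 tcp [0.5554 0.1139 0.2001] rot [-3.142 -0.     0.   ] F [-0.77  0.41 -0.29] M [-0.02 -0.03  0.04] op -0.001
```

Run:
```python
from press import *
f=snap('scene','s15')
a=cv2.resize(f['image'][150:260,240:340],None,fx=5,fy=5,interpolation=2)
cv2.imwrite('pics/c15.png',a[:,:,::-1])
w=cloud(f)
for v in range(180,222,4): print(v,' '.join('(%4d %4d %3d)'%tuple(np.nan_to_num(w[v,u]*1000)) for u in range(272,302,4)))
```

```text
180 ( 611  128 298) ( 601  128 294) ( 354 -179   0) ( 570  118 275) ( 569  131 283) ( 551  123 271) ( 540  125 267) ( 530  127 264)
184 ( 393 -173   3) ( 598  125 280) ( 588  126 276) ( 568  116 262) ( 564  126 266) ( 551  124 259) ( 370  -73  57) ( 357  -68  55)
188 ( 401 -161  -3) ( 393 -149   1) ( 587  125 264) ( 576  127 260) ( 565  128 256) ( 549  123 247) ( 371  -69  44) ( 361  -62  44)
192 ( 415 -140   0) ( 403 -134  -1) ( 396 -121   3) ( 568  117 238) ( 562  125 242) ( 550  125 236) ( 373  -66  30) ( 361  -60  29)
196 ( 429 -121   1) ( 420 -111   3) ( 406 -106   0) ( 569  119 228) ( 561  124 228) ( 549  125 224) ( 375  -61  17) ( 366  -53  19)
200 ( 442 -103   2) ( 430  -96   1) ( 565   99 200) ( 562  112 208) ( 560  124 215) ( 545  121 206) ( 382  -52  10) ( 370  -47   8)
204 ( 451  -88   0) ( 441  -81   0) ( 572  110 198) ( 567  118 201) ( 560  125 204) ( 551  129 202) ( 430    4  56) ( 419   10  55)
208 ( 463  -71   0) ( 451  -66  -1) ( 575  115 190) ( 571  125 195) ( 565  132 198) ( 552  132 192) ( 438   15  52) ( 429   23  54)
212 ( 475  -54   2) ( 465  -47   2) ( 573  113 175) ( 569  124 181) ( 564  133 185) ( 552  134 180) ( 411  -13   1) ( 402   -5   2)
216 ( 486  -39   2) ( 475  -33   1) ( 576  117 166) ( 573  129 173) ( 564  133 172) ( 554  136 170) ( 422    0   0) ( 412    7   0)
220 ( 496  -24   1) ( 484  -19   0) ( 575  116 151) ( 571  127 158) ( 562  133 158) ( 549  132 150) ( 433   15   0) ( 425   24   4)
```

View pics/c15.png

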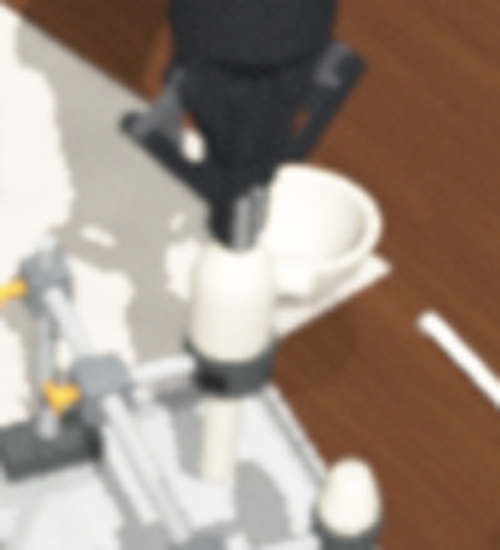

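Run:
```python
from press import *
c=robot.move_straight([.5553,.1138,.188],vel=.012,contact_N=3); s=st(f'touch {c}')
Z=s['tcp_pos'][2]; X=.5553
if c:
    for i in range(9):
        Z-=.0006; X-=.00015
        c=robot.move_straight([X,.1138,Z],vel=.01,contact_N=8); s=st(f'{Z:.4f} {c}')
        if s['wrist_force'][2]>17 or s['t']>54: break
```

```text
touch True t48.41 tcp [0.5554 0.1137 0.1978] rot [ 3.141 -0.    -0.   ] F [-0.04 -1.01  2.91] M [-0.1   0.06 -0.01] op 0.001
0.1972 False t48.66 tcp [0.5554 0.1138 0.1977] rot [ 3.141 -0.    -0.   ] F [-1.59 -1.17  5.6 ] M [-0.14  0.08  0.01] op -0.001
0.1966 False t48.91 tcp [0.5555 0.1138 0.1976] rot [ 3.141e+00 -1.000e-03 -0.000e+00] F [-0.5  -0.65  7.85] M [-0.23  0.33  0.03] op 0.001
0.1960 False t49.16 tcp [0.5556 0.1139 0.1975] rot [ 3.141e+00 -1.000e-03 -0.000e+00] F [-1.93 -2.14 10.32] M [-0.35  0.38  0.03] op -0.004
0.1954 False t49.41 tcp [0.5557 0.1139 0.1975] rot [ 3.141e+00 -2.000e-03 -0.000e+00] F [-1.81 -1.85 12.84] M [-0.43  0.54 -0.02] op -0.004
0.1948 False t49.66 tcp [0.5558 0.114  0.1974] rot [ 3.141e+00 -3.000e-03 -0.000e+00] F [-2.64 -1.16 14.59] M [-0.48  0.6  -0.06] op 0.002
0.1942 False t49.91 tcp [0.5559 0.1139 0.1973] rot [ 3.141e+00 -3.000e-03 -1.000e-03] F [-3.34 -2.75 18.89] M [-0.6   0.76 -0.04] op 0.004
```

Run:
```python
from press import *
robot.move_straight([.5540,.1138,.24],vel=.15)
robot.move_straight([.45,.115,.16],vel=.25)
robot.move_straight([.45,.115,.025],vel=.15,contact_N=8); st()
c=robot.move_straight([.45,.115,-.016],vel=.02,contact_N=3); s=st(f'bench {c}')
robot.sleep(.1); st()
```

```text
t52.09 tcp [0.4508 0.1154 0.0257] rot [-3.141e+00 -1.000e-03 -0.000e+00] F [ 0.38  0.36 -0.36] M [-0.01 -0.03 -0.01] op -0.006
bench True t53.66 tcp [ 0.4501  0.115  -0.0102] rot [ 3.141e+00  1.000e-03 -0.000e+00] F [-0.48 -0.06  5.82] M [-0.09  0.14  0.04] op -0.000
 t53.76 tcp [ 0.4501  0.115  -0.0102] rot [ 3.141e+00  1.000e-03 -0.000e+00] F [-0.7  -1.48  5.39] M [-0.08  0.13 -0.01] op 0.004
```

Touching the bench calibrates the probe. The shut fingertips meet the bench at TCP −0.0102, so the dome top touched at 0.1978 lies at 0.2080, against 0.2083 when home. The head is home, so I'll retreat and take a last look.

Run:
```python
from press import *
robot.move_straight([.45,.115,.16],vel=.2)
robot.move_straight([.46,-.05,.30],vel=.25); s=st()
T=snap('top','t20');S=snap('scene','s20')
for n,f in(('t',T),('s',S)):
    w=cloud(f);q=w[np.isfinite(w[...,2])]
    k=(np.hypot(q[:,0]-.555,q[:,1]-.114)<.034)&(q[:,2]>.156)
    x,r=fit(q[k],np.array([.555,.114,.178]),[0,0]); x=x.x
    print(n,k.sum(),'head',x[:3].round(4),x[3:].round(4))
    k=(np.hypot(q[:,0]-.517,q[:,1]+.23)<.04)&(abs(q[:,2]-.081)<.008); print('rim',k.sum(),q[k].mean(0).round(3) if k.any() else 0)
c=np.hstack([cv2.resize(S['image'][130:270,190:330],(400,400),interpolation=2),cv2.resize(T['image'][130:270,130:270],(400,400),interpolation=2)])
cv2.imwrite('pics/c20.png',c[:,:,::-1])
```

```text
t55.77 tcp [ 0.4592 -0.0488  0.2988] rot [-3.141e+00  4.000e-03  2.000e-03] F [-0.07  0.17 -0.16] M [-0.06 -0.02 -0.01] op 0.001
t 302 head [0.5561 0.1144 0.1773] [-0.0267 -0.0152]
rim 125 [ 0.522 -0.232  0.081]
s 365 head [0.5543 0.1133 0.1782] [-0.0269 -0.006 ]
rim 93 [ 0.521 -0.23   0.079]
```

View pics/c20.png

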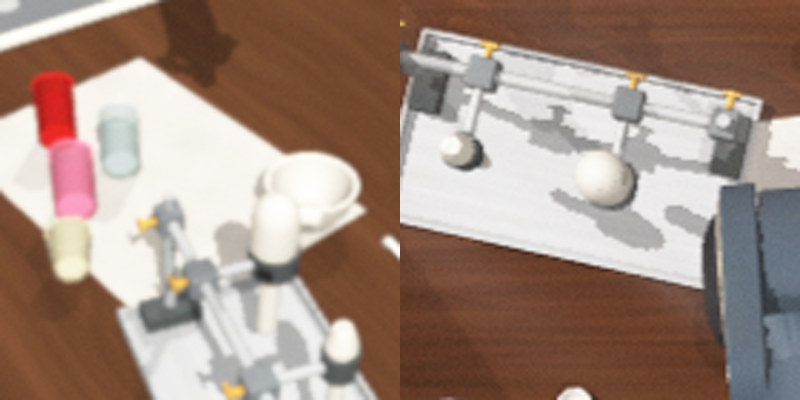

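Both cameras now put the seat at 0.1500 and 0.1509, lower than before the straight push. The lean is about 0.03 rad, under the 0.06 limit. The beaker stands in its place and the robot is clear, so I'll hand the job in.

```bash
python3 -c "
from plant import robot
robot.close_job(); print(robot.sense()['t'])"
```

```text
the job is handed in; nothing more can be done
the job is handed in; nothing more can be done
```

The pestle hangs in the large ring with its head home, and I handed the job in at about 56 s of the 67 s allowed. The system gave no verdict, so what follows rests on my own checks.

**What I did:** I gripped the head along its leaning axis, drew it out of the beaker, and brought it upright over the ring. I let the handle down through the ring almost without force, then pressed the neck into the lips slowly. Under load the arm sagged to +x. After the first press the cameras still showed the head about 2 mm proud, so I regripped, backed off and pressed again. I finished by pushing straight down on the dome with the shut fingers. The force read at the wrist stayed under about 20 N throughout.

**Last checks:**

| Check | Result | Limit |
|---|---|---|
| Seat height above ring mouth, by camera | 0.0 mm (top), +0.9 mm (scene) | +1.5 / −3 mm |
| Dome top, by touch just before the final push | 0.2080 m (0.2083 m when home) | same band |
| Pestle lean | 0.03 rad | 0.06 rad |
| Beaker | standing in its place | within 40 mm |
| Robot | clear, touching nothing | touching nothing |

**What disagreed:**
- **Before the final push:** the cameras read the head 1.5–2 mm proud, while the force showed a hard stop and the touch put it home. After the push all of them agreed.
- **Sideways position:** the cameras put the ring's axis 1–2 mm to −x of where the lips held the pestle. The 3 mm sideways limit is therefore only known to about that accuracy.
- **Fingertip length:** the shut fingertips met the bench with the tool point at −10 mm, so they stood 10 mm behind it. `robot.nose_length` says 11 mm ahead. I used the bench reading for the touch check.

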